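Close the filter cover of a bench dust extractor and hold it on its seal

ROBOT

A 6-joint arm with a two-finger parallel gripper is mounted at the origin on the work surface. World frame = base frame: x ahead of the robot, y to its left, z up, the work surface at z = 0. Lengths are in m, angles in rad, forces in N, time in s.
With the tool pointing down it reaches from about 0.325 to 0.9 m from the base axis. Payload 3.5 kg.
Tool frame: the origin (TCP) lies on the mounting face of the last link; the fingertips stand 173 mm ahead of it and the grasp point (between the pads) lies 155 mm ahead of it; z points along the fingers, y is the line along which they close (so a half turn about z gives the same grasp; the last joint's range is limited). The gripper opens to 85 mm and grips with 20 to 120 N. Pads are 22 mm wide; open, the fingers measure 114 mm over their backs; the gripper's body (76 mm by 85 mm) begins 54 mm behind the grasp point. The pads swing forward as they close: fully open they stand 13 mm farther back than shut.
Start: joints at [1.075, 0.276, -0.026, 1.268, 0, 1.467], TCP at [0.239, 0.577, 0.405] pointing down, gripper open.
Joint ranges: [-3.12, 3.12], [-0.85, 1.88], [-1.08, 1.24], [-1.95, 2.15], [-1.57, 1.53], [-3.14, 3.14]. Speed limits (rad/s): [2.57, 2.57, 3.14, 3.14, 3.14, 3.14].

INTERFACE

Orientations are given as a rotation vector (axis times angle).
In Python, from cell import env gives the robot as it stands. The module is installed in compiled form; this text tells all that it offers.
- The arm moves only by the tool step_arm, never from a script. Its argument "targets" is a list of rows, each an object with "fingers": the opening in per cent of the stroke, from 0 (shut) to 100 (fully open); "offset": the shift along the tool's x, y, z in units of 30 mm (1.0 is 30 mm), a list of three; "delta_rot": the turn, a rotation vector about the tool's x, y, z in degrees, a list of three. In form: [{"fingers": fingers, "offset": [tx, ty, tz], "delta_rot": [wx, wy, wz]}, ...]. A call has 1 to 5 rows; each row is the pose to reach, as a shift and turn from the pose commanded when the call began, along the tool's axes at that moment; what a row does not reach only later rows make up. A row lasts 1/10 s, in which the tool goes at most 50 mm and 8.59 degrees, less where a joint would pass 70% of its speed; a pose out of reach is approached as far as the arm can. A call with a gripper value outside its range is refused whole. The fingers move at their own pace and stop on an object; "grip_force" is the grip in N (left out, the last holds). Time passes only in rows, so rows that repeat a pose let the fingers close. It gives the time, the measured TCP pose, the force, the opening and the grip force at its end, in the units of the state.
- env.get_obs(): the state, without advancing time (a new reading comes with each control period).
- env.grab_frame(name): name is "side" or "top" or "wrist"; returns the picture (420x560x3 uint8, red, green, blue); there is no depth.
- env.camera_info(name): a dict with "mtx" (3x3 intrinsics, pixels), "k1" (the pictures are not rectified: a ray, as slopes to the right and down, at radius r is drawn at 1 + k1 r^2 times it, then the intrinsics apply), "cam_to_world" (4x4, takes a point from camera to world coordinates); the wrist camera has in their place "hand_eye" (4x4, takes a point from camera to tool coordinates, whose origin is the TCP and whose axes are the flange's). Camera axes: x right, y down, z forward; pixel columns grow to the right and rows downward; lengths in m; the calibration is good to about 2 mm. A picture is of the moment at which its call begins: read the wrist's pose just before it. camera_info takes no time and is no camera call.
- env.finish_job(): hands the job in; it is judged then, once.
Trained networks look in the newest picture that a camera, given by its name, has taken for a name from the list of things; names that differ only in an ending like _2 or _b are one class to them, and where a whole thing is asked for, a point or a joint stands for the part that bears it (a point fixed in the world has none). Each returns a list of dicts, best first, with "p" (0 to 1); they miss things now and then, are a little off and sometimes report something else, mostly with a low value. They report only what shows in the picture. A call takes as long as a camera call.
- env.spot_in(camera, thing): "xy" ([column, row] in pixels, amid what is visible of it).
- env.cut_out(camera, thing): "mask" (420x560 bool, what is visible of it) and "xy" ([column, row] in pixels, amid what is visible of it).
The state is a dict: "clock": time; "q": joint angles; "qvel": joint speeds; "joint_torque": joint torques, N m; "tcp_pos": TCP position; "tcp_rot": TCP orientation; "wrist_force": force on the tool from outside, world axes, zero at the start; "torque": the same for the moment, N m; "finger_gap": finger opening in m; "finger_force": force on a finger pad.
Only numpy, scipy, OpenCV 4.12 (cv2) and the standard library are available. Lean on these libraries where they do the work, as an engineer would, in place of code of your own. Each camera call takes 0.05 s, during which the arm holds its last target. There are 200 camera calls.

TASK

The dust extractor's filter cover is sprung slightly open and both of its red quarter-turn fasteners are out of line: turn each one until its bar lines up with the black marks on the cover, so that its tongue can drop into the slot below. Then press the cover down by its front edge, fully home against the frame and its freshly glued rubber seal, and finish while still holding it pressed there; do not let go. Leave the other things on the bench where they are.

Things in the scene. Friction and masses are not known exactly. Their poses are not given: they have to be found in the camera images.
- filter_box: Green sheet-steel filter box, fixed on the bench, 280 (x) x 340 (y) x 110 mm high, with a black hose port of 68 mm diameter standing 45 mm out of its +y side. Origin: centre of its underside; x points from its louvred front (the robot's side) to the back, y to its left, z up. The rear 60 mm of its top is a fixed ledge; the cover closes the rest.
- cover (a joint): Angle (rad) of the cover on its rear hinge, which runs along the box's y at x = +80 mm, z = 110 mm in the box frame. 0 = fully shut on the frame (hard stop), 0.11 = as far as it opens. A spring lifts it to 0.11; at the press pad it takes about 4 N to start it down and 10 to 11 N to bring it fully home. With a fastener out of line its tongue lands on the frame and the cover stops at about 0.065.
- cover_plate: The cover: aluminium plate 4 mm thick, 214 mm (x) x 340 mm (y), carrying the press pad and both fasteners. Origin on the hinge line in the plane of its underside, midway along it; x as the box when shut, z out of the plate's upper face; the plate runs from x = -4 to x = -218 mm.
- press_pad (a point): Middle of the top of a black rubber disc, 40 mm diameter and 3 mm thick, on the cover's upper face near the middle of its front edge (28 mm from it): the place to press. It is 190 mm from the hinge line. Axes as cover_plate.
- fastener_left (a joint): Turn (rad) of the left (box +y) fastener, counterclockwise positive seen from above. 0 = its bar along the cover's x (front to back), in line with the black marks and the slot. Starts 0.8 to 1.35 rad out of line, counterclockwise; no stop at 0, end stops at -1.6 and 1.6. Stiff: about 0.06 N m; it stays where it is left. The tongue passes the slot within about 0.2 rad of 0.
- left_grip (a point): On the turning axis of the left fastener, 22 mm above the cover's upper face: a good point to grip. The grip is a red bar with a white line along its top, 44 mm long, 11 mm wide, from 3 to 30 mm above the cover, over a steel disc of 32 mm diameter and 3 mm height. x along the bar, z along the turning axis, out of the cover. It is 155 mm from the hinge line and 100 mm to the left of the cover's middle.
- fastener_right (a joint): As fastener_left, for the right (box -y) fastener, but it starts out of line clockwise, at -0.8 to -1.35 rad.
- right_grip (a point): As left_grip, on the right fastener, 100 mm to the right of the cover's middle.
- seal: Black rubber seal strip, 300 mm long along the box's y and 8 mm wide, under the cover's front edge, 9 mm (centre line) behind it. It stands 2.5 mm above the frame and is squeezed level when the cover is home (about 6 N). Origin: middle of its length, at frame height.
- screwdriver: Bystander: screwdriver with yellow handle lying on the bench in front of the box, along y, about 200 mm long. Origin: about its middle, underneath.
- sanding_block: Bystander: cork sanding block 110 x 60 x 36 mm, on the bench to the left of the box. Origin: centre of its underside.
- tape_roll: Bystander: blue roll of tape lying flat, 90 mm diameter, 40 mm high, left of the box. Origin: centre of its underside.
- glue_bottle: Bystander: yellow bottle, 60 mm diameter, 150 mm high, right of the box. Origin: centre of its underside.
- mug: Bystander: blue mug, 80 mm diameter, 90 mm high, right of the box. Origin: centre of its underside.
- screw_jar: Bystander: glass jar, 44 mm diameter, 50 mm high, on the box's rear ledge. Origin: centre of its underside.
- bearing_ring: Bystander: steel ring, 48 mm diameter, 14 mm high, flat on the box's rear ledge. Origin: centre of its underside.

How it is judged:
On the way, in this order (a step that is already met when the one before it is completed fails the run):
1. both fasteners are in line with their slots (value of joint fastener_left between -0.25 and 0.25 rad and value of joint fastener_right between -0.25 and 0.25 rad), for 0.2 s.
2. the cover is pressed fully home on its seal by the robot (all of step 1 and value of joint cover below 0.006 rad and contact force between cover_plate and seal above 2 N and contact force between any of the fingers, the arm and cover_plate above 4 N), for 0.3 s.
At the end, for the whole second after the job is handed in: Both fasteners within 0.25 rad of their slots; the cover within 0.006 rad of fully shut (about 1.3 mm at its front edge), bearing on the seal with more than 2 N, and the robot pressing on the cover or its fasteners with more than 4 N, through the last second (all of step 2); the arm keeps its last pose, push and grip.
It fails at once if a bystander is moved by more than 30 mm (distance of any of screwdriver, sanding_block, tape_roll, glue_bottle, mug, screw_jar, bearing_ring from where it was at the start of the episode above 0.03 m).
It also fails if it takes over 58 s, if anything falls off the work surface, if the arm or the gripper's body presses on something with over 40 N, if the wrist force passes 120 N, or if a joint passes its speed limit or range.

## Working session

There is one attempt and no reset: what is moved stays moved. The work goes in short steps, Python scripts to look and compute and a tool call to move; the robot and the scene stay as the last step left them, time stands still between calls to the robot, and variables do not carry over. Pictures are saved under pics/ and viewed, at most 10 in all, crops included, and the job is handed in when it is done.

Besides the shell and the picture viewer there is one more tool, called after "Emit:" as name(argument=value, ...), one argument or row to a line, values as JSON. step_arm: Moves the arm, as the interface text tells. Its arguments: {"type":"object","properties":{"targets":{"type":"array"},"grip_force":{"type":"number"}},"required":["targets"]}

```bash
mkdir -p pics; cat > h.py <<'E'
import numpy as np,cv2
from scipy.spatial.transform import Rotation as R
from cell import env
def cam(n,obs=None):
    c=env.camera_info(n);K=np.array(c['mtx'])
    if 'cam_to_world' in c: T=np.array(c['cam_to_world'])
    else:
        o=obs or env.get_obs();B=np.eye(4);B[:3,:3]=R.from_rotvec(o['tcp_rot']).as_matrix();B[:3,3]=o['tcp_pos'];T=B@np.array(c['hand_eye'])
    return K,c['k1'],T
def ray(c,xy):
    K,k1,T=c;d=np.linalg.solve(K,[xy[0],xy[1],1])[:2];s=d.copy()
    for _ in range(30): s=d/(1+k1*(s@s))
    return T[:3,3],T[:3,:3]@np.r_[s,1]
def atz(c,xy,z):
    o,d=ray(c,xy);return o+d*(z-o[2])/d[2]
def proj(c,P):
    K,k1,T=c;p=(np.asarray(P)-T[:3,3])@T[:3,:3];s=p[:2]/p[2];s=s*(1+k1*(s@s));return (K@np.r_[s,1])[:2]
def tri(obs):
    A=np.zeros((3,3));b=np.zeros(3)
    for o,d in obs:
        d=d/np.linalg.norm(d);M=np.eye(3)-np.outer(d,d);A+=M;b+=M@o
    return np.linalg.solve(A,b)
E
python3 - <<'E'
from h import *
o=env.get_obs();print({k:np.round(v,3) for k,v in o.items()})
im=[]
for n in ['top','side']:
    f=env.grab_frame(n);cv2.imwrite(f'pics/{n}0.png',f[:,:,::-1])
    print(n,np.round(cam(n)[2],3).tolist(),cam(n)[1])
    for t in ['press_pad','left_grip','right_grip','fastener_left','cover_plate','filter_box','screw_jar']:
        print(n,t,[(np.round(x['xy']),round(x['p'],2)) for x in env.spot_in(n,t)][:3])
E
```

```text
{'clock': np.float64(0.0), 'q': array([ 1.075,  0.277, -0.028,  1.268,  0.   ,  1.467]), 'qvel': array([-0.   , -0.001, -0.001,  0.   , -0.001,  0.   ]), 'joint_torque': array([-1.0000e-03, -4.4551e+01,  2.9520e+01,  1.6000e-02, -0.0000e+00,
       -0.0000e+00]), 'tcp_pos': array([0.239, 0.577, 0.404]), 'tcp_rot': array([-6.130e-01, -3.081e+00,  3.000e-03]), 'wrist_force': array([-0.037, -0.434, -0.421]), 'torque': array([ 0.001,  0.041, -0.011]), 'finger_force': np.float64(0.0), 'finger_gap': np.float64(0.085)}
top [[0.021, -0.997, 0.077, 0.519], [-0.999, -0.024, -0.036, 0.04], [0.037, -0.076, -0.996, 0.976], [0.0, 0.0, 0.0, 1.0]] -0.12831586015559848
top press_pad [(array([279., 246.]), 0.9)]
top left_grip [(array([228., 265.]), 0.61)]
top right_grip [(array([339., 273.]), 0.57)]
top fastener_left [(array([232., 264.]), 0.68)]
top cover_plate [(array([284., 250.]), 0.89)]
top filter_box [(array([282., 236.]), 0.56)]
top screw_jar [(array([279., 245.]), 0.57)]
side [[0.946, -0.135, 0.295, 0.255], [-0.324, -0.459, 0.827, -0.852], [0.023, -0.878, -0.478, 0.616], [0.0, 0.0, 0.0, 1.0]] -0.1859133392965264
side press_pad []
side left_grip [(array([231., 182.]), 0.6), (array([348., 232.]), 0.2)]
side right_grip [(array([252., 226.]), 0.6)]
side fastener_left [(array([232., 181.]), 0.5)]
side cover_plate [(array([262., 211.]), 0.6)]
side filter_box [(array([270., 236.]), 0.88), (array([312., 179.]), 0.59)]
side screw_jar [(array([313., 180.]), 0.67), (array([253., 224.]), 0.27)]
```

View pics/top0.png

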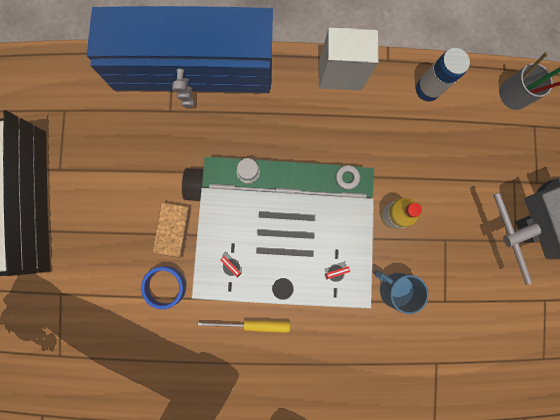

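View pics/side0.png

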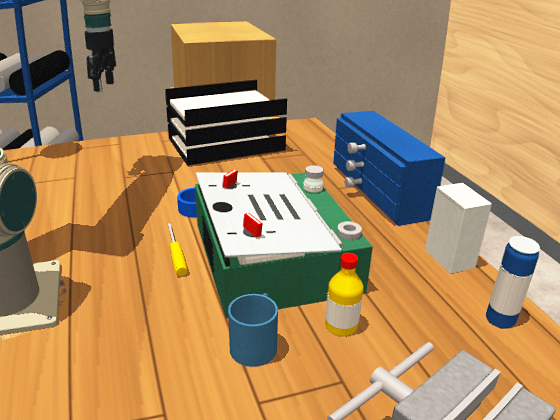

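The top view shows the left fastener at (231,266), the right at (337,272) and the pad at (283,289), with the box nearly square to the world. The side view agrees: red bars at (230,180) and (252,225).

```bash
cat > fit.py <<'E'
from h import *
from scipy.optimize import least_squares
def bpt(v,p,th):   # cover-frame point -> world; v=x,y,yaw of box
    q=np.array([p[0]*np.cos(th)+p[2]*np.sin(th)+.08,p[1],-p[0]*np.sin(th)+p[2]*np.cos(th)+.11])
    c,s=np.cos(v[2]),np.sin(v[2]);return np.array([v[0]+c*q[0]-s*q[1],v[1]+s*q[0]+c*q[1],q[2]])
GL=[-.155,.1,.026];GR=[-.155,-.1,.026];PAD=[-.19,0,.007]
def redblobs(f):
    h=cv2.cvtColor(f,cv2.COLOR_RGB2HSV);m=((h[...,0]<8)|(h[...,0]>172))&(h[...,1]>150)&(h[...,2]>90)
    n,l,s,c=cv2.connectedComponentsWithStats(cv2.morphologyEx(m.astype(np.uint8),cv2.MORPH_CLOSE,np.ones((3,3))))
    return [(s[i,4],c[i],l==i) for i in range(1,n) if s[i,4]>25]
def barang(c,mask,z):
    ys,xs=np.nonzero(mask);P=np.array([atz(c,(x,y),z)[:2] for x,y in zip(xs,ys)])
    w,V=np.linalg.eigh(np.cov(P.T));d=V[:,1];return P.mean(0),np.arctan(d[1]/d[0]),np.sqrt(w*12)
E
python3 - <<'E'
from fit import *
T=cv2.imread('pics/top0.png')[:,:,::-1].copy();S=cv2.imread('pics/side0.png')[:,:,::-1].copy()
for n,f in(('top',T),('side',S)):
    for a,c,m in redblobs(f): print(n,a,c.round(1))
ct,cs=cam('top'),cam('side')
rt=sorted([b for b in redblobs(T) if 200<b[1][0]<360 and 240<b[1][1]<290],key=lambda b:b[1][0])
rs=sorted([b for b in redblobs(S) if 200<b[1][0]<280 and b[1][1]<245],key=lambda b:b[1][1])
g=cv2.cvtColor(T,cv2.COLOR_RGB2GRAY);m=np.zeros_like(g);m[270:302,265:300]=g[270:302,265:300]<70
ys,xs=np.nonzero(m);pad=np.array([xs.mean(),ys.mean()]);print('pad',pad,len(xs))
GLb,GRb=[-.155,.1,.022],[-.155,-.1,.022]
ob=[(ct,rt[0][1],GLb),(ct,rt[1][1],GRb),(ct,pad,PAD),(cs,rs[0][1],GLb),(cs,rs[1][1],GRb)]
r=least_squares(lambda v:np.concatenate([proj(c,bpt(v,p,.11))-u for c,u,p in ob]),[.5,0,0])
print(r.x,r.fun.round(1))
for p in(GL,GR,PAD):print(bpt(r.x,p,.11).round(4))
for b in rt: print(barang(ct,b[2],.16))
o=env.get_obs();print(R.from_rotvec(o['tcp_rot']).as_matrix().round(3));print(np.array(env.camera_info('wrist')['hand_eye']).round(3))
E
```

```text
top 166 [413.9 209.6]
top 134 [230.2 266.2]
top 125 [337.6 272.1]
side 180 [229.8 178.6]
side 298 [252.4 225.2]
side 243 [348.6 260.3]
pad [281.5942029  290.27536232] 69
[ 0.54975871  0.00416159 -0.03868207] [ 0.4  0.1 -0.3  0.4  1.2 -1.7 -0.8 -0.8 -0.8 -1.2]
[0.4825 0.1068 0.1529]
[ 0.4747 -0.093   0.1529]
[0.4418 0.0083 0.1378]
(array([0.48273983, 0.10667134]), np.float64(0.810161881270802), array([0.01082763, 0.04057219]))
(array([ 0.47564178, -0.09170758]), np.float64(-1.255947663948594), array([0.01017797, 0.04215721]))
[[-0.924  0.383  0.   ]
 [ 0.383  0.924  0.   ]
 [-0.     0.    -1.   ]]
[[ 0.001 -0.965 -0.264  0.067]
 [ 1.     0.001 -0.    -0.001]
 [ 0.001 -0.264  0.965  0.031]
 [ 0.     0.     0.     1.   ]]
```

```bash
cat > go.py <<'E'
from fit import *
V=[0.5498,0.0042,-0.0387]
def cmd(p,th,ang,back,v=V,pr=True):
    """tool x at angle ang (deg, in cover frame), grasp point at cover pt p backed off along cover normal"""
    o=env.get_obs();A=R.from_rotvec(o['tcp_rot'])
    C=R.from_euler('z',v[2])*R.from_euler('y',th)   # cover axes
    G=bpt(v,p,th);n=C.apply([0,0,1])
    T=C*R.from_euler('z',ang,degrees=True)*R.from_euler('x',180,degrees=True)
    P=G+n*(.155+back)
    d=A.inv().apply(P-o['tcp_pos'])/.03;w=(A.inv()*T).as_rotvec(degrees=True)
    print('clk',round(float(o['clock']),2),'off',d.round(2),'rot',w.round(1),'tcp',o['tcp_pos'].round(4),'F',o['wrist_force'].round(1),'gap',round(float(o['finger_gap']),4))
E
python3 -c "
from go import *
cmd([-.155,.1,.030],.11,180+48.6,.1)"
```

```text
clk 0.8 off [-14.38 -11.06  -0.19] rot [ -1.6   6.5 -68.8] tcp [0.2392 0.5774 0.4047] F [ 0.2 -0.5 -0.3] gap 0.0852
```

Emit:
step_arm(
  targets=[
    {"fingers":60,"offset":[-14.4,-11.1,-0.2],"delta_rot":[-1.6,6.5,-68.8]},
    {"fingers":60,"offset":[-14.4,-11.1,-0.2],"delta_rot":[-1.6,6.5,-68.8]},
    {"fingers":60,"offset":[-14.4,-11.1,-0.2],"delta_rot":[-1.6,6.5,-68.8]},
    {"fingers":60,"offset":[-14.4,-11.1,-0.2],"delta_rot":[-1.6,6.5,-68.8]},
    {"fingers":60,"offset":[-14.4,-11.1,-0.2],"delta_rot":[-1.6,6.5,-68.8]},
  ],
)

```text
clock: 1.3
tcp_pos: [0.3567, 0.3733, 0.4076]
tcp_rot: [0.477, -3.044, -0.044]
wrist_force: [0.9, 0.1, 0.2]
finger_gap: 0.0512
finger_force: 0.0
```

```bash
python3 -c "
from go import *
cmd([-.155,.1,.030],.11,180+48.6,.1)"
```

```text
clk 1.3 off [ -2.15 -10.05  -0.58] rot [ -0.7   2.7 -28.5] tcp [0.3567 0.3733 0.4076] F [0.9 0.1 0.2] gap 0.0512
```

Emit:
step_arm(
  targets=[
    {"fingers":60,"offset":[-2.1,-10.0,-0.6],"delta_rot":[-0.7,2.7,-28.5]},
    {"fingers":60,"offset":[-2.1,-10.0,-0.6],"delta_rot":[-0.7,2.7,-28.5]},
    {"fingers":60,"offset":[-2.1,-10.0,-0.6],"delta_rot":[-0.7,2.7,-28.5]},
    {"fingers":60,"offset":[-2.1,-10.0,-0.6],"delta_rot":[-0.7,2.7,-28.5]},
    {"fingers":60,"offset":[-2.1,-10.0,-0.6],"delta_rot":[-0.7,2.7,-28.5]},
  ],
)

```text
clock: 1.8
tcp_pos: [0.4713, 0.171, 0.4103]
tcp_rot: [1.192, -2.799, -0.071]
wrist_force: [0.9, 1.0, -1.1]
finger_gap: 0.0511
finger_force: 0.0
```

```bash
python3 -c "
from go import *
cmd([-.155,.1,.030],.11,180+48.6,.1)"
```

```text
clk 1.8 off [ 0.66 -2.45 -0.15] rot [-0.   0.  -0.2] tcp [0.4713 0.171  0.4103] F [ 0.9  1.  -1.1] gap 0.0511
```

Emit:
step_arm(
  targets=[
    {"fingers":60,"offset":[0.7,-2.5,0],"delta_rot":[0,0,0]},
    {"fingers":60,"offset":[0.7,-2.5,0],"delta_rot":[0,0,0]},
    {"fingers":60,"offset":[0.7,-2.5,0],"delta_rot":[0,0,0]},
    {"fingers":60,"offset":[0.7,-2.5,0],"delta_rot":[0,0,0]},
  ],
)

```text
clock: 2.2
tcp_pos: [0.5098, 0.1051, 0.4054]
tcp_rot: [1.186, -2.8, -0.072]
wrist_force: [-0.4, -0.7, 0.6]
finger_gap: 0.0511
finger_force: 0.0
```

```bash
python3 - <<'E'
from go import *
cmd([-.155,.1,.030],.11,180+48.6,.1)
o=env.get_obs();f=env.grab_frame('wrist');cv2.imwrite('pics/w1.png',f[:,:,::-1]);c=cam('wrist',o)
for a,ctr,m in redblobs(f):
    print(a,ctr.round(1));p,an,s=barang(c,m,.153+.006);print(p,an,s)
print(proj(c,bpt(V,GL,.11)),proj(c,bpt(V,PAD,.11)))
print(env.spot_in('wrist','press_pad')[:1])
E
```

```text
clk 2.2 off [-0.03  0.   -0.17] rot [ 0.  -0.  -0.5] tcp [0.5098 0.1051 0.4054] F [-0.4 -0.7  0.6] gap 0.0511
767 [272.9 220.5]
[0.48257899 0.10464503] 0.8129658569962128 [0.01298375 0.04411101]
[274.65724158 220.89778294] [210.13129045  62.98908879]
[{'xy': [167.1, 166.2], 'p': 0.86}]
```

View pics/w1.png

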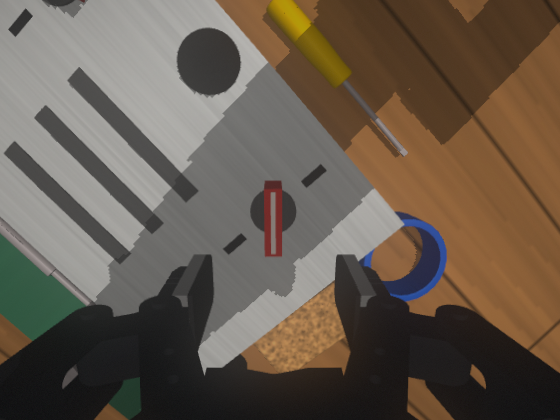

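The wrist view shows the left bar at (273,218), upright in the picture and midway between the fingers (212 and 337). The pad is at (208,62), within 2 px of prediction. Descending to grip.

Emit:
step_arm(
  targets=[
    {"fingers":60,"offset":[0,0,1.4],"delta_rot":[0,0,-0.5]},
    {"fingers":60,"offset":[0,0,2.6],"delta_rot":[0,0,-0.5]},
    {"fingers":60,"offset":[0,0,3.17],"delta_rot":[0,0,-0.5]},
    {"fingers":60,"offset":[0,0,3.17],"delta_rot":[0,0,-0.5]},
    {"fingers":60,"offset":[0,0,3.17],"delta_rot":[0,0,-0.5]},
  ],
)

```text
clock: 2.8
tcp_pos: [0.499, 0.1069, 0.3114]
tcp_rot: [1.203, -2.793, -0.071]
wrist_force: [0.9, -0.5, 0.2]
finger_gap: 0.0515
finger_force: 0.0
```

```bash
python3 -c "
from go import *
cmd([-.155,.1,.030],.11,180+48.6,0)"
```

```text
clk 2.8 off [-0.01 -0.04  0.01] rot [-0.  -0.   0.2] tcp [0.499  0.1069 0.3114] F [ 0.9 -0.5  0.2] gap 0.0515
```

Emit:
step_arm(
  targets=[
    {"fingers":0,"offset":[0,0,0],"delta_rot":[0,0,0]},
    {"fingers":0,"offset":[0,0,0],"delta_rot":[0,0,0]},
    {"fingers":0,"offset":[0,0,0],"delta_rot":[0,0,0]},
    {"fingers":0,"offset":[0,0,0],"delta_rot":[0,0,0]},
    {"fingers":0,"offset":[0,0,0],"delta_rot":[0,0,0]},
  ],
  grip_force=40,
)

```text
clock: 3.3
tcp_pos: [0.5001, 0.1059, 0.312]
tcp_rot: [1.202, -2.797, -0.07]
wrist_force: [1.1, -0.8, 3.6]
finger_gap: 0.0105
finger_force: 44.7
```

```bash
python3 -c "
from go import *
cmd([-.155,.1,.030],.11,180,0);print(env.get_obs()['torque'],env.get_obs()['finger_force'])"
```

```text
clk 3.3 off [-0.01  0.01  0.04] rot [-0.1  0.1 48.7] tcp [0.5001 0.1059 0.312 ] F [ 1.1 -0.8  3.6] gap 0.0105
[ 0.09054164 -0.22164953 -0.00889017] 44.71355617046356
```

Gripped (10.5 mm). Turn +48.7° about tool z.

Emit:
step_arm(
  targets=[
    {"fingers":0,"offset":[0,0,0],"delta_rot":[0,0,7]},
    {"fingers":0,"offset":[0,0,0],"delta_rot":[0,0,14]},
    {"fingers":0,"offset":[0,0,0],"delta_rot":[0,0,21]},
    {"fingers":0,"offset":[0,0,0],"delta_rot":[0,0,28]},
    {"fingers":0,"offset":[0,0,0],"delta_rot":[0,0,35]},
  ],
)

```text
clock: 3.8
tcp_pos: [0.5, 0.106, 0.3118]
tcp_rot: [0.297, -3.02, -0.023]
wrist_force: [1.0, 0.9, 3.5]
finger_gap: 0.0104
finger_force: 44.7
```

Emit:
step_arm(
  targets=[
    {"fingers":0,"offset":[0,0,0],"delta_rot":[0,0,7]},
    {"fingers":0,"offset":[0,0,0],"delta_rot":[0,0,14]},
    {"fingers":0,"offset":[0,0,0],"delta_rot":[0,0,14]},
    {"fingers":0,"offset":[0,0,0],"delta_rot":[0,0,14]},
  ],
)

```text
clock: 4.2
tcp_pos: [0.4999, 0.106, 0.3116]
tcp_rot: [-0.062, -3.033, -0.004]
wrist_force: [2.2, 0.6, 4.3]
finger_gap: 0.01
finger_force: 44.8
```

```bash
python3 -c "
from go import *
cmd([-.155,.1,.030],.11,180,0);print(env.get_obs()['torque'],env.get_obs()['finger_force'])"
```

```text
clk 4.2 off [-0.    0.01  0.02] rot [ 0.   0.1 -0.1] tcp [0.4999 0.106  0.3116] F [2.2 0.6 4.3] gap 0.01
[ 0.30436554 -0.45003294 -0.07941388] 44.7814017534256
```

Emit:
step_arm(
  targets=[
    {"fingers":60,"offset":[0,0,0],"delta_rot":[0,0,0]},
    {"fingers":60,"offset":[0,0,0],"delta_rot":[0,0,0]},
    {"fingers":60,"offset":[0,0,0],"delta_rot":[0,0,0]},
    {"fingers":60,"offset":[0,0,-1.6],"delta_rot":[0,0,0]},
    {"fingers":60,"offset":[0,0,-3.2],"delta_rot":[0,0,0]},
  ],
)

```text
clock: 4.7
tcp_pos: [0.5084, 0.1054, 0.4048]
tcp_rot: [-0.065, -3.024, -0.001]
wrist_force: [1.6, 0.6, -0.5]
finger_gap: 0.0515
finger_force: 0.0
```

```bash
python3 -c "
from go import *
cmd([-.155,-.1,.030],.11,180-69.7,.1)
f=env.grab_frame('top')
for a,ctr,m in redblobs(f): print(a,ctr.round(1),barang(cam('top'),m,.16))
"
```

```text
clk 4.7 off [-0.09 -6.65 -0.18] rot [-0.3 -0.3 69.5] tcp [0.5084 0.1054 0.4048] F [ 1.6  0.6 -0.5] gap 0.0515
32 [540.2  88.9] (array([ 0.85328115, -0.51533912]), np.float64(-1.2129275545074518), array([0.00407821, 0.04468311]))
170 [413.7 209.6] (array([ 0.5953656 , -0.23635638]), np.float64(-1.11801308326604), array([0.02288767, 0.02674109]))
125 [337.6 272.1] (array([ 0.47564178, -0.09170758]), np.float64(-1.255947663948594), array([0.01017797, 0.04215721]))
```

Emit:
step_arm(
  targets=[
    {"fingers":60,"offset":[0,-1.4,-0.2],"delta_rot":[0,0,8]},
    {"fingers":60,"offset":[0,-2.8,-0.2],"delta_rot":[0,0,16]},
    {"fingers":60,"offset":[-0.1,-4.2,-0.2],"delta_rot":[0,0,24]},
    {"fingers":60,"offset":[-0.1,-5.6,-0.2],"delta_rot":[-0.2,-0.2,32]},
    {"fingers":60,"offset":[-0.1,-6.6,-0.2],"delta_rot":[-0.3,-0.3,40]},
  ],
)

```text
clock: 5.25
tcp_pos: [0.5044, -0.0946, 0.4116]
tcp_rot: [-1.112, -2.832, 0.049]
wrist_force: [-0.6, 0.1, 0.5]
finger_gap: 0.0511
finger_force: 0.0
```

```bash
python3 - <<'E'
from go import *
cmd([-.155,-.1,.030],.11,180-69.7,.1)
f=env.grab_frame('top')
for a,ctr,m in redblobs(f):
  if 200<ctr[0]<350:print('top',a,ctr.round(1),barang(cam('top'),m,.16))
o=env.get_obs();f=env.grab_frame('wrist');c=cam('wrist',o);cv2.imwrite('pics/w2.png',f[:,:,::-1])
for a,ctr,m in redblobs(f): print(a,ctr.round(1),barang(c,m,.159))
E
```

```text
clk 5.25 off [ 0.04 -0.01  0.05] rot [ 0.4  0.1 29.1] tcp [ 0.5044 -0.0946  0.4116] F [-0.6  0.1  0.5] gap 0.0511
top 106 [229.9 265.3] (array([0.48448322, 0.10719894]), np.float64(-0.031254622474935066), array([0.01186918, 0.04275921]))
top 68 [332.6 273.8] (array([ 0.47243151, -0.08242074]), np.float64(-1.278736992849476), array([0.01000356, 0.02363734]))
230 [547.   13.1] (array([0.49624364, 0.10150404]), np.float64(-0.07465126695809583), array([0.00440919, 0.01833997]))
59 [556.4   4.5] (array([0.49615471, 0.10861482]), np.float64(-0.17562524597629814), array([0.0029882 , 0.00748665]))
242 [286.9 194.4] (array([ 0.47266859, -0.0815705 ]), np.float64(-0.9904609687210492), array([0.01112776, 0.02023964]))
218 [263.2 221.4] (array([ 0.47529578, -0.10472452]), np.float64(-1.2632770852031971), array([0.00384841, 0.02393548]))
107 [273.2 226.7] (array([ 0.4822067 , -0.10234367]), np.float64(-1.2607515074006954), array([0.0032945 , 0.01414021]))
```

View pics/w2.png

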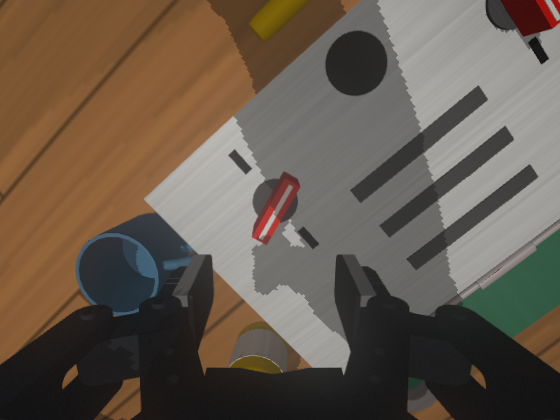

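The wrist view shows the right bar at (275,208), still to be rotated to upright, and the pad at (357,62). The left bar, at the upper right, is in line with its mark.

Emit:
step_arm(
  targets=[
    {"fingers":60,"offset":[0,0,0],"delta_rot":[0.1,0,8]},
    {"fingers":60,"offset":[0,0,0],"delta_rot":[0.2,0,16]},
    {"fingers":60,"offset":[0,0,0],"delta_rot":[0.3,0,24]},
    {"fingers":60,"offset":[0,0,0],"delta_rot":[0.4,0.1,29.3]},
    {"fingers":60,"offset":[0,0,0],"delta_rot":[0.4,0.1,29.3]},
  ],
)

```text
clock: 5.85
tcp_pos: [0.5047, -0.0917, 0.4116]
tcp_rot: [-1.784, -2.471, 0.093]
wrist_force: [-0.5, 0.1, 0.3]
finger_gap: 0.051
finger_force: 0.0
```

```bash
python3 - <<'E'
from go import *
cmd([-.155,-.1,.030],.11,180-70,0)
o=env.get_obs();f=env.grab_frame('wrist');c=cam('wrist',o)
for a,ctr,m in redblobs(f): print(a,ctr.round(1),barang(c,m,.159))
E
```

```text
clk 5.85 off [-0.06 -0.07  3.38] rot [-0.  -0.   0.6] tcp [ 0.5047 -0.0917  0.4116] F [-0.5  0.1  0.3] gap 0.051
77 [276.9 194.6] (array([ 0.47343816, -0.07711165]), np.float64(-0.9895662601357517), array([0.00503041, 0.01051586]))
41 [265.7 216.3] (array([ 0.47113487, -0.09301063]), np.float64(-1.1484472639212346), array([0.00318316, 0.00613289]))
```

Emit:
step_arm(
  targets=[
    {"fingers":60,"offset":[0,0,1.4],"delta_rot":[0,0,0.5]},
    {"fingers":60,"offset":[-0.1,-0.1,2.6],"delta_rot":[0,0,0.5]},
    {"fingers":60,"offset":[-0.06,-0.07,3.38],"delta_rot":[0,0,0.5]},
    {"fingers":60,"offset":[-0.06,-0.07,3.38],"delta_rot":[0,0,0.5]},
    {"fingers":60,"offset":[-0.06,-0.07,3.38],"delta_rot":[0,0,0.5]},
  ],
)

```text
clock: 6.4
tcp_pos: [0.4924, -0.0941, 0.3117]
tcp_rot: [-1.796, -2.463, 0.094]
wrist_force: [0.7, 0.1, 0.5]
finger_gap: 0.0514
finger_force: 0.0
```

Emit:
step_arm(
  targets=[
    {"fingers":0,"offset":[0,0,0],"delta_rot":[0,0,0]},
    {"fingers":0,"offset":[0,0,0],"delta_rot":[0,0,0]},
    {"fingers":0,"offset":[0,0,0],"delta_rot":[0,0,0]},
    {"fingers":0,"offset":[0,0,0],"delta_rot":[0,0,0]},
    {"fingers":0,"offset":[0,0,0],"delta_rot":[0,0,0]},
  ],
)

```text
clock: 6.9
tcp_pos: [0.4929, -0.0946, 0.3127]
tcp_rot: [-1.8, -2.464, 0.093]
wrist_force: [-0.5, -0.4, 3.7]
finger_gap: 0.01
finger_force: 44.6
```

```bash
python3 -c "
from go import *
cmd([-.155,-.1,.030],.11,180,0);print(env.get_obs()['torque'],env.get_obs()['finger_force'])"
```

```text
clk 6.9 off [ 0.04 -0.01  0.06] rot [  0.    0.1 -70.1] tcp [ 0.4929 -0.0946  0.3127] F [-0.5 -0.4  3.7] gap 0.01
[-0.13773367 -0.08813773  0.08682313] 44.560807943344116
```

Emit:
step_arm(
  targets=[
    {"fingers":0,"offset":[0,0,0],"delta_rot":[0,0,-7]},
    {"fingers":0,"offset":[0,0,0],"delta_rot":[0,0,-14]},
    {"fingers":0,"offset":[0,0,0],"delta_rot":[0,0,-21]},
    {"fingers":0,"offset":[0,0,0],"delta_rot":[0,0,-28]},
    {"fingers":0,"offset":[0,0,0],"delta_rot":[0,0,-35]},
  ],
)

```text
clock: 7.4
tcp_pos: [0.4932, -0.0944, 0.3124]
tcp_rot: [-0.965, -2.881, 0.045]
wrist_force: [1.5, 0.0, 4.1]
finger_gap: 0.0099
finger_force: 44.5
```

Emit:
step_arm(
  targets=[
    {"fingers":0,"offset":[0,0,0],"delta_rot":[0,0,-7]},
    {"fingers":0,"offset":[0,0,0],"delta_rot":[0,0,-14]},
    {"fingers":0,"offset":[0,0,0],"delta_rot":[0,0,-21]},
    {"fingers":0,"offset":[0,0,0],"delta_rot":[0,0,-28]},
    {"fingers":0,"offset":[0,0,0],"delta_rot":[0,0,-35]},
  ],
)

```text
clock: 7.9
tcp_pos: [0.4933, -0.0941, 0.3124]
tcp_rot: [-0.053, -3.035, -0.006]
wrist_force: [2.4, 1.9, 3.6]
finger_gap: 0.0101
finger_force: 44.5
```

```bash
python3 -c "
from go import *
cmd([-.155,-.1,.030],.11,180,0);print(env.get_obs()['torque'],env.get_obs()['finger_force'])"
```

```text
clk 7.9 off [0.03 0.01 0.05] rot [0.1 0.2 0.2] tcp [ 0.4933 -0.0941  0.3124] F [2.4 1.9 3.6] gap 0.0101
[ 0.46531549 -0.45457198 -0.13274982] 44.51163589954376
```

Emit:
step_arm(
  targets=[
    {"fingers":60,"offset":[0,0,0],"delta_rot":[0,0,0]},
    {"fingers":60,"offset":[0,0,0],"delta_rot":[0,0,0]},
    {"fingers":60,"offset":[0,0,0],"delta_rot":[0,0,0]},
    {"fingers":60,"offset":[0,0,-1.6],"delta_rot":[0,0,0]},
    {"fingers":60,"offset":[0,0,-3.2],"delta_rot":[0,0,0]},
  ],
)

```text
clock: 8.4
tcp_pos: [0.5016, -0.0945, 0.4056]
tcp_rot: [-0.063, -3.025, -0.006]
wrist_force: [1.1, -0.6, -0.0]
finger_gap: 0.0512
finger_force: 0.0
```

```bash
python3 -c "
from go import *
cmd([-.19,0,.007],.0,180,.09)"
```

```text
clk 8.4 off [2.01 3.34 1.7 ] rot [ 0.1 -6.7 -0.2] tcp [ 0.5016 -0.0945  0.4056] F [ 1.1 -0.6 -0. ] gap 0.0512
```

Emit:
step_arm(
  targets=[
    {"fingers":0,"offset":[0.8,1.4,0.3],"delta_rot":[0,-3,0]},
    {"fingers":0,"offset":[1.6,2.6,0.8],"delta_rot":[0.1,-6.7,-0.2]},
    {"fingers":0,"offset":[2.0,3.34,1.6],"delta_rot":[0.1,-6.7,-0.2]},
    {"fingers":0,"offset":[2.0,3.34,1.7],"delta_rot":[0.1,-6.7,-0.2]},
    {"fingers":0,"offset":[2.0,3.34,1.7],"delta_rot":[0.1,-6.7,-0.2]},
  ],
)

```text
clock: 8.9
tcp_pos: [0.4409, 0.0083, 0.3619]
tcp_rot: [0.056, 3.136, -0.003]
wrist_force: [-0.3, 0.3, 0.2]
finger_gap: -0.0
finger_force: 0.0
```

```bash
python3 - <<'E'
from go import *
cmd([-.19,0,.007],.0,180,.018)
f=env.grab_frame('top');c=cam('top')
for a,ctr,m in redblobs(f):
  if 200<ctr[0]<350:print('top',a,ctr.round(1),barang(c,m,.16))
cv2.imwrite('pics/t3.png',cv2.resize(f[140:320,160:400,::-1],None,fx=3,fy=3))
E
```

```text
clk 8.9 off [0.05 0.01 2.4 ] rot [-0.1  0.3  0.2] tcp [0.4409 0.0083 0.3619] F [-0.3  0.3  0.2] gap -0.0
top 109 [230.  265.3] (array([0.48438309, 0.10705725]), np.float64(-0.02811161322170195), array([0.01207981, 0.04282633]))
top 64 [337.4 272.4] (array([ 0.47515608, -0.09134279]), np.float64(-0.055714860869044994), array([0.01374836, 0.04352998]))
```

View pics/t3.png

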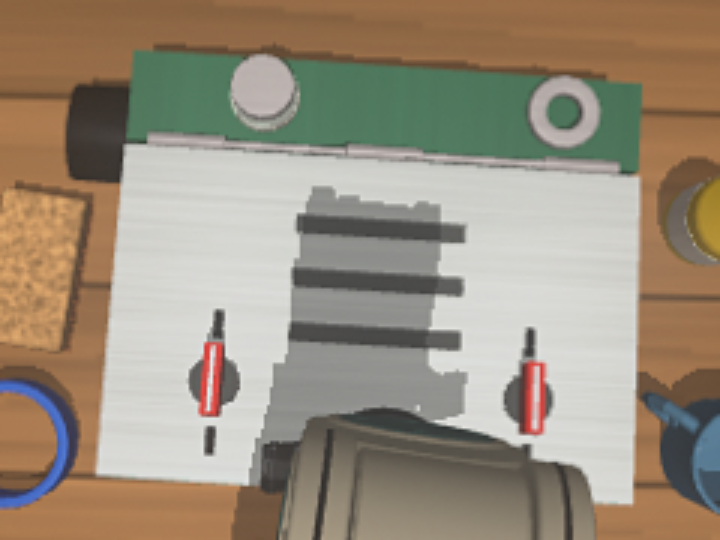

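Both bars sit in line with their black marks in the top view (left at (213,380), right at (533,398) in the enlarged crop; residuals about ±0.02 rad). Now I'll press.

Emit:
step_arm(
  targets=[
    {"fingers":0,"offset":[0,0,0.8],"delta_rot":[0,0,0]},
    {"fingers":0,"offset":[0,0,1.4],"delta_rot":[0,0,0]},
    {"fingers":0,"offset":[0,0,1.7],"delta_rot":[0,0,0]},
    {"fingers":0,"offset":[0,0,1.9],"delta_rot":[0,0,0]},
    {"fingers":0,"offset":[0,0,2.1],"delta_rot":[0,0,0]},
  ],
)

```text
clock: 9.45
tcp_pos: [0.4428, 0.0073, 0.3004]
tcp_rot: [0.058, 3.133, -0.004]
wrist_force: [-2.3, -0.4, 3.7]
finger_gap: -0.0001
finger_force: 1.8
```

Emit:
step_arm(
  targets=[
    {"fingers":0,"offset":[0,0,0.1],"delta_rot":[0,0,0]},
    {"fingers":0,"offset":[0,0,0.2],"delta_rot":[0,0,0]},
    {"fingers":0,"offset":[0,0,0.25],"delta_rot":[0,0,0]},
    {"fingers":0,"offset":[0,0,0.25],"delta_rot":[0,0,0]},
  ],
)

```text
clock: 9.85
tcp_pos: [0.4425, 0.0076, 0.2927]
tcp_rot: [0.057, 3.133, -0.004]
wrist_force: [-1.1, -2.8, 4.6]
finger_gap: 0.0003
finger_force: 1.9
```

Emit:
step_arm(
  targets=[
    {"fingers":0,"offset":[0,0,0.05],"delta_rot":[0,0,0]},
    {"fingers":0,"offset":[0,0,0.1],"delta_rot":[0,0,0]},
    {"fingers":0,"offset":[0,0,0.1],"delta_rot":[0,0,0]},
    {"fingers":0,"offset":[0,0,0.1],"delta_rot":[0,0,0]},
  ],
)

```text
clock: 10.25
tcp_pos: [0.4425, 0.0077, 0.2905]
tcp_rot: [0.057, 3.133, -0.004]
wrist_force: [-3.6, -2.2, 9.3]
finger_gap: 0.0001
finger_force: 4.9
```

Emit:
step_arm(
  targets=[
    {"fingers":0,"offset":[0,0,0.05],"delta_rot":[0,0,0]},
    {"fingers":0,"offset":[0,0,0.05],"delta_rot":[0,0,0]},
    {"fingers":0,"offset":[0,0,0.05],"delta_rot":[0,0,0]},
  ],
)

```text
clock: 10.55
tcp_pos: [0.4425, 0.0077, 0.2901]
tcp_rot: [0.057, 3.133, -0.004]
wrist_force: [-6.7, -1.1, 17.4]
finger_gap: -0.0002
finger_force: 8.9
```

The tip is at 117.1 mm, the home height, and the force is rising steeply against the hard stop. I'll add a little margin, then check that it holds.

Emit:
step_arm(
  targets=[
    {"fingers":0,"offset":[0,0,0.04],"delta_rot":[0,0,0]},
    {"fingers":0,"offset":[0,0,0.04],"delta_rot":[0,0,0]},
    {"fingers":0,"offset":[0,0,0.04],"delta_rot":[0,0,0]},
    {"fingers":0,"offset":[0,0,0.04],"delta_rot":[0,0,0]},
    {"fingers":0,"offset":[0,0,0.04],"delta_rot":[0,0,0]},
  ],
)

```text
clock: 11.05
tcp_pos: [0.4425, 0.0077, 0.2898]
tcp_rot: [0.057, 3.133, -0.004]
wrist_force: [-9.6, -1.7, 25.2]
finger_gap: -0.0002
finger_force: 12.4
```

```bash
python3 - <<'E'
from go import *
for n in ['side','top']:
    f=env.grab_frame(n);c=cam(n);rb=redblobs(f);cv2.imwrite(f'pics/{n}4.png',f[:,:,::-1])
    print(n,[b[1].round(1) for b in rb],'home:',[proj(c,bpt(V,p,0)).round(1) for p in([-.155,.1,.022],[-.155,-.1,.022])],'0.02:',proj(c,bpt(V,[-.155,-.1,.022],.02)).round(1))
o=env.get_obs();print(o['clock'],o['wrist_force'],o['tcp_pos'])
E
```

```text
side [array([236.1, 184.9]), array([250.4, 233.8]), array([348.7, 260.4])] home: [array([227.7, 185.1]), array([249.8, 232.1])] 0.02: [250.  230.6]
top [array([540.4,  88.8]), array([413.7, 209.6]), array([230.5, 268.3]), array([336.3, 272.8])] home: [array([231.2, 267.7]), array([335.8, 273.8])] 0.02: [336.1 273.6]
11.15 [-9.23489796 -1.47331225 24.91908883] [0.44254273 0.00771975 0.28987014]
```

View pics/side4.png

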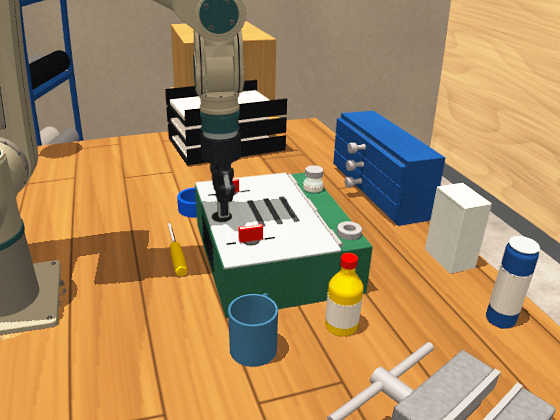

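The side view shows the cover shut flush, with the gripper on the pad at (222,216), both bars in line with their marks and the bystanders unmoved. Force holds at 25 N. Handing in.

```bash
python3 -c "
from cell import env
print(env.finish_job())"
```

```text
the job is handed in; nothing more can be done
None
```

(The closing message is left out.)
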